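# Load a label roll on the unwinder and lock its chuck

## Task

Load the full roll of tube labels on the label unwinder: slip it over the key onto the upright spindle and lower it by hand, without dropping it, until it lies flat on the turntable. Then lock it by turning the key on top of the spindle clockwise to its stop, in as many partial turns as it takes, which spreads the chuck jaws inside the card core. Leave the nearly used-up thin roll and the two sample jars where they stand.

Things in the scene. Friction and masses are not known exactly. Their poses are not given: they have to be found in the camera images.
- full_roll: the full roll of white labels to be loaded: 62 mm outside diameter, 45 mm high, standing on its flat end on the bench, open round bore of 26 mm in a brown card core; 0.15 kg. Origin: centre of its lower end, z up along its axis. Grip it across the 62 mm diameter near its top
- used_roll: the nearly used-up roll, to be left alone: same core and height (bore 26 mm, 45 mm high) but only 40 mm outside diameter. Origin: centre of its lower end
- seat (a point): point on the spindle axis at the top face of the unwinder's turntable (84 mm disc), 26 mm above the bench; the roll's lower end comes to lie here. The upright spindle, a plain 22 mm rod, rises 43 mm from here and the key on it tops out 63 mm above here: the roll slips over both. Its x axis turns with the turntable, which a drag brake of 0.25 N m holds
- key_grip (a point): middle of the wing of the black key on the spindle's top, on its axis, 55 mm above seat (10 mm above the top of a seated roll). The wing is an upright plate 20 mm long along this point's x axis, 9 mm thick along its y and 16 mm high (8 mm above and below this point): pinch it across y from above. It is narrower than the spindle
- chuck_key (a joint): angle of the key against the spindle, rad: 0 to 0.2 at the start (three jaws flush in the spindle's sides), growing clockwise seen from above, stop at 2.6 (jaws spread 2.3 mm). It turns against a light spring and friction (0.12 N m in all) and stays where it is left. Past its stop it drags the braked turntable round, which does no harm
- jar_a: small clear sample jar, 50 mm diameter, 57 mm high, a bystander. Origin: centre of its underside
- jar_b: a second such sample jar, a bystander. Origin: centre of its underside
- unwinder: the label unwinder, fixed: grey base plate 120 x 230 mm, 12 mm high. Origin: on the bench under the spindle axis; the plate reaches from 60 mm on its -y side to 170 mm on its +y side. Two guide posts and an upright peel plate, up to 64 mm above the bench, stand on it 105 mm or more from the spindle

How it is judged:
On the way, in this order (a step that is already met when the one before it is completed fails the run):
1. the full roll is on the spindle, lowered by hand: its lower end within 6 mm of the turntable while the fingers touch it (horizontal distance between full_roll and seat below 0.004 m and z of full_roll in the frame of seat below 0.006 m and contact force between the fingers and full_roll above 0.3 N), for 0.1 s.
2. the key is turned clockwise to its stop (2.35 rad or more) with the roll down on the turntable (value of joint chuck_key above 2.35 rad and horizontal distance between full_roll and seat below 0.004 m and z of full_roll in the frame of seat below 0.003 m), for 0.2 s.
At the end, for the whole second after the job is handed in: The full roll is at rest on the spindle, upright (within 0.05 rad), its lower end within 3 mm of the turntable's face and its axis within 3.5 mm of the spindle's; the key stands at 2.35 rad or more (stop at 2.6); the used roll and both jars are within 30 mm of where they began (horizontal distance between full_roll and seat below 0.0035 m and z of full_roll in the frame of seat between -0.003 and 0.003 m and angle between full_roll's own z axis and vertical below 0.05 rad and linear speed of full_roll below 0.02 m/s and value of joint chuck_key above 2.35 rad and distance of each of used_roll, jar_a, jar_b from where it was at the start of the episode below 0.03 m); the robot touches nothing.
It fails at once if the used-up roll or a jar is pushed more than 30 mm or tipped (distance of any of used_roll, jar_a, jar_b from where it was at the start of the episode above 0.03 m or angle between any of used_roll, jar_a, jar_b's own z axis and vertical above 0.5 rad).
It also fails if it takes over 58 s, if anything falls off the work surface, if the arm or the gripper's body presses on something with over 40 N, if the wrist force passes 120 N, or if a joint passes its speed limit or range.

## Robot

A 6-joint arm with a two-finger parallel gripper is mounted at the origin on a cart in front of the work surface, level with it; the furniture and walls round the work are solid. World frame = base frame: x ahead of the robot, y to its left, z up, the work surface at z = 0. Lengths are in m, angles in rad, forces in N, time in s.
With the tool pointing down it reaches from about 0.3 to 0.775 m from the base axis. Payload 14.6 kg.
Tool frame: the origin (TCP) lies on the centre line of the jaws, within the pads' length; the fingertips stand 19 mm ahead of it and the grasp point (between the pads) is the TCP; z points along the fingers, y is the line along which they close (so a half turn about z gives the same grasp; the last joint's range is limited). The gripper opens to 94 mm and grips with 3 to 60 N. Pads are 16 mm wide; open, the fingers measure 119 mm over their backs; the gripper's body (75 mm by 177 mm) begins 78 mm behind the grasp point.
Start: joints at [1.158, 0.3, 1.521, -0, 1.321, -0.067], TCP at [0.186, 0.517, 0.224] pointing down, gripper open.
Joint ranges: [-3.03, 3.03], [-0.79, 2.21], [0.23, 2.52], [-1.04, 4.18], [0, 3.07], [-2.55, 2.55]. Speed limits (rad/s): [2.22, 2.22, 2.57, 3.14, 3.14, 3.14].

## Interface

Orientations are given as [roll, pitch, yaw] about the fixed x, y, z axes, in that order (R = Rz(yaw) Ry(pitch) Rx(roll)).
In Python, from station import get_obs, camera, workorder gives the robot as it stands.
- The arm moves only by the tool play_rows, never from a script. Its argument "motion" is a list that holds one entry, the list of rows, each a list of 7 numbers: the shift along the tool's x, y, z as a fraction of full scale, then the turn, a rotation vector about the tool's x, y, z as a fraction of full scale, then the opening, from -1 (shut) to 1 (fully open). In form: [[[x, y, z, ax, ay, az, grip], ...]]. A call has 1 to 10 rows; each row is the pose to reach, as a shift and turn from the pose commanded when the call began, along the tool's axes at that moment, turning the shorter way round; what a row does not reach only later rows make up. Full scale, the value 1, is 0.25 m for a shift and 2 pi rad for a turn. A row lasts 1/10 s, in which the tool goes at most 50 mm and 8.59 degrees, less where a joint would pass 70% of its speed; a pose out of reach is approached as far as the arm can. A call with a number of a shift or a turn outside -1 to 1 is refused whole. A call with a gripper value outside its range is refused whole. The fingers move at their own pace and stop on an object; "grip_force" is the grip in N (left out, the last holds). Time passes only in rows, so rows that repeat a pose let the fingers close. It gives the time, the measured TCP pose, the force, the opening and the grip force at its end, in the units of the state.
- get_obs(): the state, without advancing time (a new reading comes with each control period).
- camera(name): name is "scene" or "top" or "wrist"; returns a dict with "frame" (400x640x3 uint8, red, green, blue), "z_map" (400x640 float32, m along the optical axis (not along the pixel's ray), 0 where there is no reading), "camera_matrix" (3x3 intrinsics, pixels), "T" (4x4, takes a point from camera to world coordinates); the wrist camera has in their place "T_tool_cam" (4x4, takes a point from camera to tool coordinates, whose origin is the TCP and whose axes are the flange's). Camera axes: x right, y up, looking along -z (the intrinsics and any distortion apply to the point x, -y, -z); pixel columns grow to the right and rows downward; lengths in m; the calibration is good to about 2 mm. A picture is of the moment at which its call begins: read the wrist's pose just before it.
- workorder.hand_in(): hands the job in; it is judged then, once.
The state is a dict: "time_s": time; "qpos": joint angles; "joint_vel": joint speeds; "tau": joint torques, N m; "ee_pos": TCP position; "eef_rot": TCP orientation; "force": force on the tool from outside, world axes, zero at the start; "moment": the same for the moment, N m; "grip_width": finger opening in m; "grip_force": force on a finger pad.
Only numpy, scipy, OpenCV 4.12 (cv2) and the standard library are available. Lean on these libraries where they do the work, as an engineer would, in place of code of your own. Each camera call takes 0.05 s, during which the arm holds its last target. There are 200 camera calls.

## Working session

There is one attempt and no reset: what is moved stays moved. The work goes in short steps, Python scripts to look and compute and a tool call to move; the robot and the scene stay as the last step left them, time stands still between calls to the robot, and variables do not carry over. Pictures are saved under pics/ and viewed, at most 10 in all, crops included, and the job is handed in when it is done.

Besides the shell and the picture viewer there is one more tool, called after "Emit:" by a JSON object that holds its "method" and its "body". play_rows: Moves the arm, as the interface text tells. Its arguments: {"type":"object","properties":{"motion":{"type":"array"},"grip_force":{"type":"number"}},"required":["motion"]}

```bash
mkdir -p pics; ls; python3 - <<'E'
from station import get_obs, camera
import cv2,numpy as np
o=get_obs();print({k:np.round(v,4).tolist() for k,v in o.items()})
for n in("top","scene"):
    c=camera(n);cv2.imwrite(f"pics/{n}0.png",c["frame"][:,:,::-1]);np.savez(f"{n}0.npz",**c);print(n,c["camera_matrix"].round(1).tolist(),c["T"].round(3).tolist(),c.keys())
E
```

```text
pics
{'time_s': 0.0, 'qpos': [1.1584, 0.3005, 1.5216, -0.0, 1.3207, -0.0666], 'joint_vel': [-0.0011, -0.0007, 0.001, -0.0003, 0.0023, -0.0009], 'tau': [0.0019, -53.1806, -35.2737, 0.0709, 0.0243, -0.0001], 'ee_pos': [0.1863, 0.5172, 0.2239], 'eef_rot': [-3.1404, -0.0001, 2.7958], 'force': [-0.2781, -0.6203, -0.8162], 'moment': [0.0487, 0.0125, 0.0098], 'grip_force': 0.0, 'grip_width': 0.0937}
top [[390.8, 0.0, 323.3], [0.0, 390.8, 205.2], [0.0, 0.0, 1.0]] [[0.022, 0.989, -0.146, 0.453], [-0.999, 0.018, -0.026, -0.108], [-0.023, 0.147, 0.989, 0.958], [0.0, 0.0, 0.0, 1.0]] dict_keys(['frame', 'z_map', 'camera_matrix', 'T'])
scene [[485.4, 0.0, 315.7], [0.0, 485.4, 198.7], [0.0, 0.0, 1.0]] [[0.879, 0.312, -0.36, 0.119], [-0.476, 0.6, -0.642, -0.952], [0.016, 0.736, 0.676, 0.985], [0.0, 0.0, 0.0, 1.0]] dict_keys(['frame', 'z_map', 'camera_matrix', 'T'])
```

View pics/top0.png

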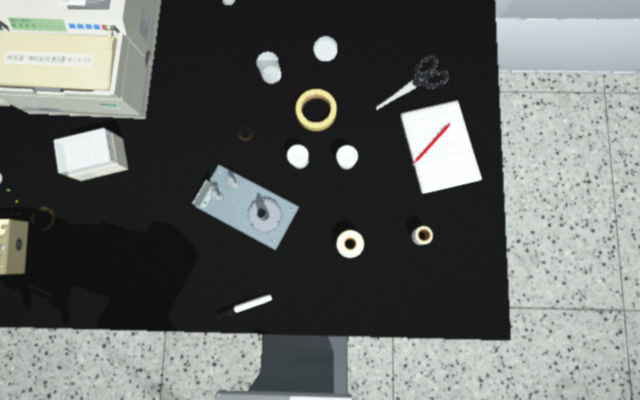

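View pics/scene0.png

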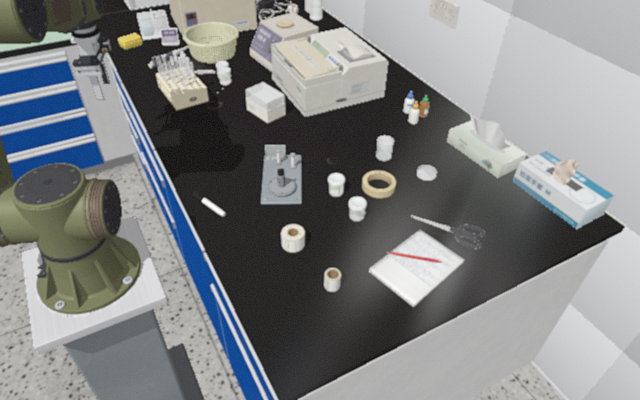

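The top view shows the full roll at about (350,243), the used roll at (422,235), the spindle and key at about (264,212), and the jars at (298,156) and (347,156). Next I turn these into world positions.

```bash
cat > h.py <<'E'
import numpy as np,cv2
def ray(c,uv,T=None):
    T=c["T"] if T is None else T; K=c["camera_matrix"]
    d=np.array([(uv[0]-K[0,2])/K[0,0],-(uv[1]-K[1,2])/K[1,1],-1.]); return T[:3,3],T[:3,:3]@d
def plane(c,uv,z,T=None):
    o,d=ray(c,uv,T); return o+d*(z-o[2])/d[2]
def cloud(c,T=None):
    T=c["T"] if T is None else T; K=c["camera_matrix"]; Z=c["z_map"]
    v,u=np.mgrid[:Z.shape[0],:Z.shape[1]]
    p=np.stack([(u-K[0,2])/K[0,0]*Z,-(v-K[1,2])/K[1,1]*Z,-Z],-1)
    return p@T[:3,:3].T+T[:3,3]
E
python3 - <<'E'
from h import *
for n,bx in (("top",dict(full=(330,225,372,264),used=(408,222,438,250),ja=(284,142,312,170),jb=(334,142,362,170),unw=(230,185,302,250))),
 ("scene",dict(full=(275,220,310,255),used=(320,264,345,295),ja=(325,170,350,200),jb=(345,193,370,225),unw=(260,165,302,205)))):
    c=dict(np.load(n+"0.npz")); P=cloud(c)
    for k,(a,b,e,f) in bx.items():
        q=P[b:f,a:e].reshape(-1,3); z=q[:,2]
        zt=np.percentile(z[z>0.01],95) 
        if k=="unw":
            for lo,hi in((0.006,.018),(.02,.032),(.06,.095)):
                m=(z>lo)&(z<hi); s=q[m]; print(n,k,lo,m.sum(),s.mean(0).round(4),s.min(0).round(3),s.max(0).round(3), cv2.minAreaRect(s[:,:2].astype(np.float32)*1000) if m.sum()>3 else'')
        else:
            m=z>zt-.006; s=q[m]; (cx,cy),r=cv2.minEnclosingCircle(s[:,:2].astype(np.float32)); print(n,k,zt.round(4),m.sum(),round(cx,4),round(cy,4),round(r,4))
E
```

```text
top full 0.0469 445 0.4871 -0.1379 0.0454
top used 0.0458 144 0.4924 -0.2227 0.121
top ja 0.0579 322 0.5922 -0.0622 0.1472
top jb 0.0577 326 0.5917 -0.1258 0.1402
top unw 0.006 2020 [0.5728 0.0762 0.0112] [ 0.484 -0.022  0.006] [0.641 0.15  0.017] ((574.7996826171875, 82.19926452636719), (176.49574279785156, 119.96118927001953), 63.29567337036133)
top unw 0.02 846 [0.5617 0.0563 0.0252] [0.521 0.015 0.02 ] [0.637 0.135 0.032] ((573.0078125, 84.23860168457031), (141.109619140625, 82.98180389404297), 67.7953872680664)
top unw 0.06 77 [0.5608 0.0546 0.0787] [0.552 0.046 0.062] [0.571 0.067 0.092] ((561.1148071289062, 56.69414138793945), (18.469377517700195, 20.89727210998535), 2.9482579231262207)
scene full 0.049 270 0.3159 -0.5341 0.4623
scene used 0.0483 116 0.3286 -0.6284 0.3859
scene ja 0.0597 145 0.4211 -0.4743 0.5656
scene jb 0.0595 168 0.4208 -0.5343 0.5157
scene unw 0.006 991 [0.5742 0.0783 0.0134] [ 0.488 -0.019  0.006] [0.668 0.188 0.018] ((575.1701049804688, 84.63937377929688), (181.40211486816406, 123.26634979248047), 63.88998031616211)
scene unw 0.02 367 [0.563  0.0535 0.0271] [0.518 0.013 0.02 ] [0.645 0.136 0.032] ((573.1925048828125, 77.41676330566406), (164.26036071777344, 81.0005111694336), 63.501136779785156)
scene unw 0.06 75 [0.5635 0.0551 0.0773] [0.553 0.046 0.061] [0.575 0.067 0.093] ((563.8084106445312, 55.562965393066406), (15.81743049621582, 20.880126953125), 61.18307876586914)
```

```bash
python3 - <<'E'
from h import *
from station import camera,get_obs
for n,bx in (("top",dict(full=(330,225,372,264),used=(408,222,438,250),ja=(284,142,312,170),jb=(334,142,362,170))),
 ("scene",dict(full=(275,220,310,255),used=(320,264,345,295),ja=(325,170,350,200),jb=(345,193,370,225)))):
    c=dict(np.load(n+"0.npz")); P=cloud(c)
    for k,(a,b,e,f) in bx.items():
        q=P[b:f,a:e].reshape(-1,3); z=q[:,2]; ok=(c["z_map"][b:f,a:e].ravel()>0)
        h=.045 if k in("full","used") else .057
        m=ok&(abs(z-h)<.005); s=q[m]; (cx,cy),r=cv2.minEnclosingCircle(s[:,:2].astype(np.float32)); print(n,k,m.sum(),s.mean(0).round(4),round(cx,4),round(cy,4),round(r,4))
w=camera("wrist"); print(w["T_tool_cam"].round(4).tolist(),w["camera_matrix"].round(1).tolist())
E
```

```text
top full 456 [ 0.4986 -0.1485  0.0441] 0.4987 -0.1489 0.0312
top used 141 [ 0.5224 -0.3187  0.0436] 0.5226 -0.319 0.0203
top ja 316 [ 0.7067 -0.0202  0.0551] 0.707 -0.02 0.0247
top jb 315 [ 0.7069 -0.1385  0.0549] 0.707 -0.1385 0.0246
scene full 291 [ 0.5009 -0.1492  0.0458] 0.5001 -0.1463 0.0329
scene used 134 [ 0.5245 -0.3191  0.0452] 0.5255 -0.319 0.0216
scene ja 157 [ 0.7088 -0.0202  0.0569] 0.7117 -0.0203 0.0267
scene jb 177 [ 0.7082 -0.1385  0.0569] 0.7103 -0.1367 0.027
[[0.0008, 0.9647, 0.2633, 0.0779], [1.0, -0.0005, -0.001, -0.0007], [-0.0009, 0.2633, -0.9647, -0.1611], [0.0, 0.0, 0.0, 1.0]] [[324.6, 0.0, 320.5], [0.0, 324.6, 204.3], [0.0, 0.0, 1.0]]
```

Emit:
{"method": "play_rows", "body": {"motion": [[[-1,-0.6,0,0,0,0,1],[-1,-0.6,0,0,0,0,1],[-1,-0.6,0,0,0,0,1],[-1,-0.6,0,0,0,0,1],[-1,-0.6,0,0,0,0,1],[-1,-0.6,0,0,0,0,1],[-1,-0.6,0,0,0,0,1]]]}}

```text
time_s: 0.85
ee_pos: [0.373, 0.2885, 0.2244]
eef_rot: [-3.141, 0.0, 2.791]
force: [-0.0, -0.3, -0.4]
grip_width: 0.0941
grip_force: 0.0
```

Emit:
{"method": "play_rows", "body": {"motion": [[[-1,-0.6,0,0,0,0.18,1],[-1,-0.6,0,0,0,0.18,1],[-1,-0.6,0,0,0,0.18,1],[-1,-0.6,0,0,0,0.18,1],[-1,-0.6,0,0,0,0.18,1],[-1,-0.6,0,0,0,0.18,1],[-1,-0.6,0,0,0,0.18,1],[-1,-0.6,0,0,0,0.18,1],[-1,-0.6,0,0,0,0.18,1],[-1,-0.6,0,0,0,0.18,1]]]}}

```text
time_s: 1.85
ee_pos: [0.555, 0.0663, 0.2243]
eef_rot: [-3.141, -0.0, 1.668]
force: [0.3, 0.5, -0.3]
grip_width: 0.094
grip_force: 0.0
```

```bash
cat >> h.py <<'E'
from scipy.spatial.transform import Rotation as Ro
def pose(o):
    T=np.eye(4);T[:3,:3]=Ro.from_euler("xyz",o["eef_rot"]).as_matrix();T[:3,3]=o["ee_pos"];return T
def wrist(name):
    from station import get_obs,camera
    o=get_obs();c=camera("wrist");c["T"]=pose(o)@c["T_tool_cam"]
    cv2.imwrite(f"pics/{name}.png",c["frame"][:,:,::-1]);np.savez(name+".npz",**c)
    print(o["time_s"],np.round(o["ee_pos"],4),np.round(o["eef_rot"],4),np.round(o["qpos"],3));return c
def go(xyz,yaw):
    from station import get_obs
    o=get_obs();T=pose(o);d=T[:3,:3].T@(np.array(xyz)-T[:3,3])
    G=Ro.from_euler("xyz",[np.pi,0,yaw]).as_matrix();r=Ro.from_matrix(T[:3,:3].T@G).as_rotvec()
    print("row",(d/.25).round(4),(r/2/np.pi).round(4))
E
python3 - <<'E'
from h import *
c=wrist("w1");P=cloud(c);q=P[c["z_map"]>0].reshape(-1,3);z=q[:,2]
near=np.hypot(q[:,0]-.562,q[:,1]-.055)<.05
for lo,hi in((.083,.097),(.062,.083),(.022,.03)):
    s=q[near&(z>lo)&(z<hi)]
    if len(s): print(lo,len(s),s.mean(0).round(4),cv2.minAreaRect(s[:,:2].astype(np.float32)*1000),cv2.minEnclosingCircle(s[:,:2].astype(np.float32)*1000))
E
```

```text
1.85 [0.555  0.0663 0.2243] [-3.1413e+00 -1.0000e-04  1.6682e+00] [ 0.053  0.32   1.495  0.     1.327 -0.044]
0.083 211 [0.5635 0.0576 0.0888] ((563.689697265625, 56.75366973876953), (9.44136905670166, 19.744258880615234), 74.78099822998047) ((563.770751953125, 57.17655944824219), 9.913775444030762)
0.062 213 [0.5635 0.0624 0.0717] ((562.6958618164062, 58.46165466308594), (21.397647857666016, 18.01395034790039), 38.89065170288086) ((563.6771240234375, 56.84382629394531), 11.02744197845459)
0.022 3612 [0.5633 0.0592 0.0268] ((563.7048950195312, 56.853607177734375), (83.42568969726562, 83.10826110839844), 17.590145111083984) ((563.8582763671875, 56.567352294921875), 42.08726501464844)
```

View pics/w1.png

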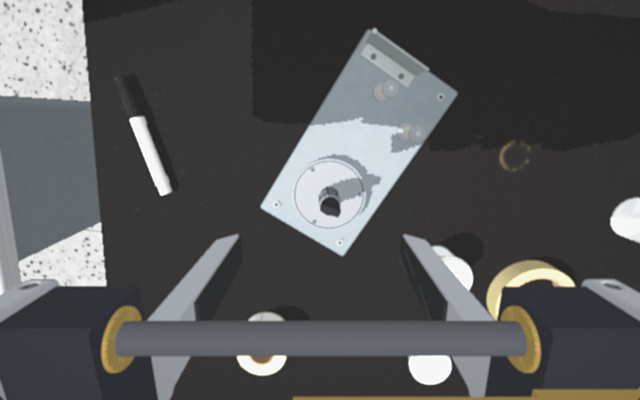

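The wrist view shows the turntable at (330,193), with the key at (330,205). Depth puts the spindle axis at (0.5637, 0.0567), which agrees across the key, rod and disc, and the heights and sizes match. The wing lies along -15°. Next I go above the full roll.

```bash
python3 -c "
from h import *
go([.50,-.1485,.18],1.28)"
```

```text
row [-0.8338 -0.3023  0.1776] [-0.     -0.      0.0618]
```

Emit:
{"method": "play_rows", "body": {"motion": [[[-0.834,-0.302,0.178,0,0,0.0618,1],[-0.834,-0.302,0.178,0,0,0.0618,1],[-0.834,-0.302,0.178,0,0,0.0618,1],[-0.834,-0.302,0.178,0,0,0.0618,1],[-0.834,-0.302,0.178,0,0,0.0618,1],[-0.834,-0.302,0.178,0,0,0.0618,1],[-0.834,-0.302,0.178,0,0,0.0618,1]]]}}

```text
time_s: 2.6
ee_pos: [0.4997, -0.1487, 0.1801]
eef_rot: [3.141, -0.0, 1.277]
force: [1.1, 0.4, -0.2]
grip_width: 0.094
grip_force: 0.0
```

```bash
python3 - <<'E'
from h import *
c=wrist("w2");P=cloud(c);q=P[c["z_map"]>0].reshape(-1,3);z=q[:,2]
near=np.hypot(q[:,0]-.499,q[:,1]+.1485)<.045
for lo,hi in((.041,.051),(.01,.04)):
    s=q[near&(z>lo)&(z<hi)]
    if len(s): print(lo,len(s),s.mean(0).round(4),cv2.minEnclosingCircle(s[:,:2].astype(np.float32)*1000))
go([.50,-.1485,.042],1.28)
E
```

```text
2.6 [ 0.4997 -0.1487  0.1801] [ 3.1414e+00 -1.0000e-04  1.2771e+00] [-0.36   0.278  1.657  0.     1.207 -0.066]
0.041 2731 [ 0.5006 -0.148   0.0458] ((500.19482421875, -149.06695556640625), 31.233524322509766)
0.01 424 [ 0.5026 -0.1421  0.0256] ((504.60882568359375, -138.26304626464844), 28.652055740356445)
row [-0.0015  0.0006  0.5531] [ 0.0001 -0.     -0.0003]
```

View pics/w2.png

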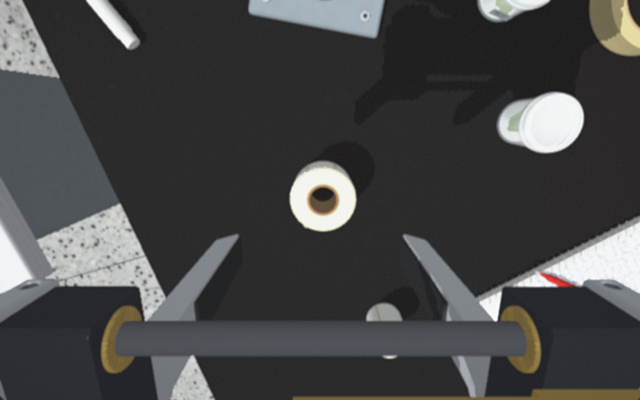

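The wrist view shows the roll at (322,197), centred between the open fingers. Its axis is at (0.5002, -0.1490), its top at 0.0455 and its radius 31 mm, all as expected. I descend and grip.

Emit:
{"method": "play_rows", "body": {"motion": [[[0,0.002,0.2,0,0,0,1],[0,0.002,0.38,0,0,0,1],[0,0.002,0.5,0,0,0,1],[0,0.002,0.552,0,0,0,1],[0,0.002,0.552,0,0,0,1],[0,0.002,0.552,0,0,0,0.2],[0,0.002,0.552,0,0,0,0.2],[0,0.002,0.552,0,0,0,0.2],[0,0.002,0.552,0,0,0,0.2]]], "grip_force": 15}}

```text
time_s: 3.55
ee_pos: [0.5004, -0.1492, 0.0428]
eef_rot: [3.14, 0.0, 1.276]
force: [-0.5, 0.6, -0.3]
grip_width: 0.0652
grip_force: 0.0
```

Emit:
{"method": "play_rows", "body": {"motion": [[[0,0,0,0,0,0,0.2],[0,0,0,0,0,0,0.2],[0,0,0,0,0,0,0.2],[0,0,0,0,0,0,0.2]]]}}

```text
time_s: 3.95
ee_pos: [0.5004, -0.1493, 0.0426]
eef_rot: [3.141, 0.0, 1.276]
force: [-1.0, 0.3, 7.2]
grip_width: 0.0617
grip_force: 15.0
```

Emit:
{"method": "play_rows", "body": {"motion": [[[0,0,-0.04,0,0,0,0.1],[0,0,-0.15,0,0,0,0.1],[0,0,-0.3,0,0,0,0.1],[0,0,-0.44,0,0,0,0.1],[0,0,-0.52,0,0,0,0.1],[0,0,-0.52,0,0,0,0.1],[0,0,-0.52,0,0,0,0.1]]]}}

```text
time_s: 4.65
ee_pos: [0.4997, -0.149, 0.1715]
eef_rot: [-3.141, -0.0, 1.277]
force: [-0.9, 0.1, -0.9]
grip_width: 0.0616
grip_force: 15.0
```

```bash
python3 - <<'E'
from h import *
c=wrist("w3");P=cloud(c);T=pose(__import__("station").get_obs())
L=(P-T[:3,3])@T[:3,:3]  # tool coords
m=(c["z_map"]>0)&(np.hypot(L[...,0],L[...,1])<.04)&(L[...,2]<.03)&(L[...,2]>-.02)
s=L[m];print(m.sum(),np.percentile(s[:,2],[5,25,50,75,95]).round(4))
t=s[abs(s[:,2]-np.median(s[:,2]))<.004];print(cv2.minEnclosingCircle(t[:,:2].astype(np.float32)*1000)); 
A=np.c_[t[:,:2],np.ones(len(t))];print("tilt",np.linalg.lstsq(A,t[:,2],rcond=None)[0].round(4))
go([.5637,.0567,.18],1.68);print(T[:3,:3].round(4))
E
```

```text
4.65 [ 0.4997 -0.149   0.1715] [-3.1412 -0.      1.2765] [-0.36   0.288  1.665 -0.     1.189 -0.066]
11728 [-0.0094 -0.0043 -0.0037 -0.0017  0.0201]
((7.699359893798828, -0.009344937279820442), 38.9755744934082)
tilt [ 0.0069  0.0007 -0.0038]
row [ 0.8616  0.0072 -0.0365] [-0.0003 -0.0001 -0.0642]
[[ 2.90e-01  9.57e-01 -1.60e-03]
 [ 9.57e-01 -2.90e-01  5.00e-04]
 [ 1.00e-04 -1.70e-03 -1.00e+00]]
```

View pics/w3.png

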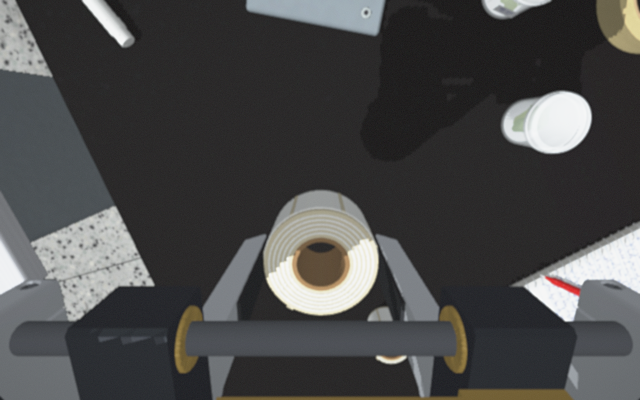

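The roll is held between the pads, with the bore at about (321,264) and the roll centred. Next I measure where the bore sits in the tool frame.

```bash
python3 - <<'E'
from h import *
c=dict(np.load("w3.npz"));f=c["frame"]
hsv=cv2.cvtColor(f,cv2.COLOR_RGB2HSV)
m=np.zeros(f.shape[:2],np.uint8);m[225:305,275:365]=((hsv[...,1]>70)&(hsv[...,0]<30))[225:305,275:365]*255
cs,_=cv2.findContours(m,0,2)
k=max(cs,key=cv2.contourArea);h=cv2.convexHull(k)
T=c["T_tool_cam"]
for zt in(-.0026,-.0037):
    pts=np.array([plane(c,p[0],zt,T)[:2] for p in h])*1000
    print(zt,cv2.boundingRect(k),cv2.fitEllipse(pts.astype(np.float32)),cv2.minEnclosingCircle(pts.astype(np.float32)))
E
```

```text
-0.0026 (292, 238, 58, 53) ((-0.43992987275123596, -1.2672959566116333), (30.392353057861328, 30.628549575805664), 11.531268119812012) ((-0.3648952543735504, -1.3317644596099854), 15.403849601745605)
-0.0037 (292, 238, 58, 53) ((0.09065859764814377, -1.2672343254089355), (30.18140411376953, 30.41596221923828), 11.531094551086426) ((0.16517294943332672, -1.3312543630599976), 15.296935081481934)
```

The bore appears 1.3 mm off along tool y. The pads should centre it there, so this looks like camera bias, and radial clearance is only 2 mm. I'll view the spindle from two opposite yaws to cancel the bias.

```bash
python3 -c "
from h import *
go([.4742,.0468,.18],.11)"
```

```text
row [ 0.7198 -0.3239 -0.036 ] [-2.000e-04  1.000e-04  1.857e-01]
```

Emit:
{"method": "play_rows", "body": {"motion": [[[0.72,-0.324,-0.036,0,0,0.1857,0.1],[0.72,-0.324,-0.036,0,0,0.1857,0.1],[0.72,-0.324,-0.036,0,0,0.1857,0.1],[0.72,-0.324,-0.036,0,0,0.1857,0.1],[0.72,-0.324,-0.036,0,0,0.1857,0.1],[0.72,-0.324,-0.036,0,0,0.1857,0.1],[0.72,-0.324,-0.036,0,0,0.1857,0.1],[0.72,-0.324,-0.036,0,0,0.1857,0.1],[0.72,-0.324,-0.036,0,0,0.1857,0.1],[0.72,-0.324,-0.036,0,0,0.1857,0.1]]]}}

```text
time_s: 5.7
ee_pos: [0.4742, 0.0467, 0.1796]
eef_rot: [-3.141, 0.003, 0.109]
force: [0.2, 1.0, -0.8]
grip_width: 0.0614
grip_force: 15.0
```

```bash
cat > sp.py <<'E'
from h import *
import sys
c=wrist(sys.argv[1]);P=cloud(c);q=P[c["z_map"]>0].reshape(-1,3);z=q[:,2]
near=np.hypot(q[:,0]-.563,q[:,1]-.056)<.052
for lo,hi in((.085,.094),(.022,.030)):
    s=q[near&(z>lo)&(z<hi)]
    print(lo,len(s),s.mean(0).round(4),cv2.minAreaRect(s[:,:2].astype(np.float32)*1000),cv2.minEnclosingCircle(s[:,:2].astype(np.float32)*1000))
E
python3 sp.py w4; python3 -c "
from h import *
go([.6532,.0665,.18],3.25);go([.5637,.0567,.18],1.68)"
```

```text
5.7 [0.4742 0.0467 0.1796] [-3.1413e+00  2.5000e-03  1.0940e-01] [0.021 0.182 1.776 0.    1.185 1.483]
0.085 332 [0.5634 0.0566 0.0894] ((563.3963012695312, 56.5966911315918), (9.207776069641113, 19.878931045532227), 74.97920227050781) ((563.4080810546875, 56.51923751831055), 9.972336769104004)
0.022 6156 [0.5644 0.0568 0.0269] ((563.4522094726562, 56.64864730834961), (83.77484130859375, 83.08560180664062), 18.738862991333008) ((563.4937744140625, 56.735721588134766), 42.059814453125)
row [ 7.2e-01  3.0e-04 -2.1e-03] [-0.0005 -0.     -0.4996]
row [ 0.3599 -0.0004 -0.0013] [-3.000e-04  2.000e-04 -2.497e-01]
```

```bash
python3 - <<'E'
from h import *
for n in("w3","w4"):
    c=dict(np.load(n+".npz"));f=c["frame"];T=c["T_tool_cam"]
    hsv=cv2.cvtColor(f,cv2.COLOR_RGB2HSV)
    m=np.zeros(f.shape[:2],np.uint8);m[225:305,275:365]=((hsv[...,1]>70)&(hsv[...,0]<30))[225:305,275:365]*255
    k=max(cv2.findContours(m,0,2)[0],key=cv2.contourArea)
    pts=np.array([plane(c,p[0],-.003,T)[:2] for p in cv2.convexHull(k)])*1000
    print(n,cv2.boundingRect(k),pts.min(0),pts.max(0),cv2.minEnclosingCircle(pts.astype(np.float32)))
    P=cloud(c,T);w=(hsv[...,1]<60)&(hsv[...,2]>110)&(c["z_map"]>0)&(abs(P[...,2]+.003)<.004)&(np.hypot(P[...,0],P[...,1])<.036)
    s=P[w];h=cv2.convexHull(s[:,:2].astype(np.float32)*1000)
    print(w.sum(),s[:,2].mean(),cv2.fitEllipse(h),np.percentile(s[:,1],[.3,99.7]))
    b=(hsv[...,1]>70)&(hsv[...,0]<30)&(c["z_map"]>0)&(abs(P[...,2]+.003)<.0025)&(np.hypot(P[...,0],P[...,1])<.02)
    print("core",b.sum(),cv2.fitEllipse(cv2.convexHull(P[b][:,:2].astype(np.float32)*1000)))
    cv2.imwrite(f"pics/{n}crop.png",cv2.resize(f[180:330,230:410,::-1],None,fx=4,fy=4,interpolation=0))
E
```

```text
w3 (292, 238, 58, 53) [-15.39751684 -16.42869028] [14.76972203 13.9245086 ] ((-0.17214278876781464, -1.3315790891647339), 15.364971160888672)
7416 -0.0031514207254373034 ((0.3925026059150696, -0.5720338821411133), (60.74937057495117, 67.17575073242188), 176.35523986816406) [-0.03209757  0.03287261]
core 786 ((-0.23900282382965088, -1.2473936080932617), (30.565847396850586, 30.629112243652344), 130.28118896484375)
w4 (293, 239, 55, 50) [-15.12791063 -14.62771361] [13.30024154 14.08781212] ((-0.8261147141456604, -0.2992874085903168), 14.675192832946777)
7660 -0.003224197845623779 ((-0.41655194759368896, -0.1388002634048462), (60.57603073120117, 67.05675506591797), 179.47714233398438) [-0.03319312  0.03311172]
core 550 ((-0.8672875165939331, -0.31619518995285034), (28.772735595703125, 29.397037506103516), 98.01397705078125)
```

View pics/w4crop.png

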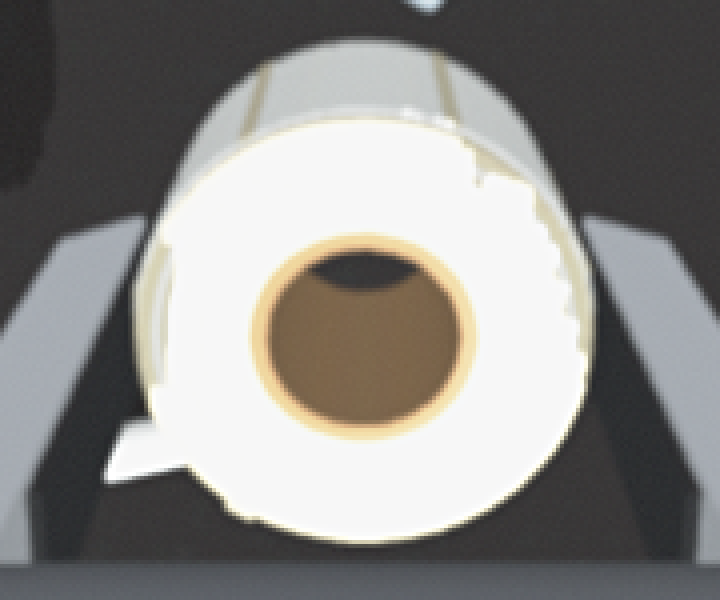

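The crop shows the bore centred at about (321,264) in full-image pixels. The earlier offset was a lighting artefact, because the mask missed part of the ring. The roll is centred within about 0.4 mm, and the spindle estimates from two yaws agree to 0.3 mm. I move above the spindle.

```bash
python3 -c "
from h import *
go([.5637,.0571,.16],1.2)"
```

```text
row [ 0.3602 -0.0019  0.0787] [-0.0002  0.0003 -0.1733]
```

Emit:
{"method": "play_rows", "body": {"motion": [[[0.1,-0.002,0,0,0,-0.1733,0.1],[0.2,-0.002,0.02,0,0,-0.1733,0.1],[0.3,-0.002,0.04,0,0,-0.1733,0.1],[0.36,-0.002,0.06,0,0,-0.1733,0.1],[0.36,-0.002,0.079,-0.0002,0.0003,-0.1733,0.1],[0.36,-0.002,0.079,-0.0002,0.0003,-0.1733,0.1],[0.36,-0.002,0.079,-0.0002,0.0003,-0.1733,0.1],[0.36,-0.002,0.079,-0.0002,0.0003,-0.1733,0.1],[0.36,-0.002,0.079,-0.0002,0.0003,-0.1733,0.1],[0.36,-0.002,0.079,-0.0002,0.0003,-0.1733,0.1]]]}}

```text
time_s: 6.75
ee_pos: [0.564, 0.057, 0.1607]
eef_rot: [3.14, -0.001, 1.198]
force: [-0.1, 0.3, -1.0]
grip_width: 0.0615
grip_force: 15.0
```

```bash
python3 -c "
from h import *
from station import get_obs
o=get_obs();print(o['ee_pos'],o['eef_rot'],o['force'])
go([.5637,.0571,.10],1.2);go([.5637,.0571,.0686],1.2)"
```

```text
[0.5639536  0.05697767 0.16069957] [ 3.14041483e+00 -5.84200625e-04  1.19768636e+00] [-0.09285918  0.34317836 -0.95981384]
row [-1.000e-04 -1.400e-03  2.428e-01] [ 0.0002 -0.0001 -0.0004]
row [-1.000e-04 -1.600e-03  3.684e-01] [ 0.0002 -0.0001 -0.0004]
```

Emit:
{"method": "play_rows", "body": {"motion": [[[0,-0.001,0.04,0,0,0,0.1],[0,-0.001,0.08,0,0,0,0.1],[0,-0.001,0.11,0,0,0,0.1],[0,-0.001,0.14,0,0,0,0.1],[0,-0.001,0.16,0,0,0,0.1],[0,-0.001,0.18,0,0,0,0.1],[0,-0.001,0.2,0,0,0,0.1],[0,-0.001,0.21,0,0,0,0.1],[0,-0.001,0.22,0,0,0,0.1],[0,-0.001,0.22,0,0,0,0.1]]]}}

```text
time_s: 7.75
ee_pos: [0.5639, 0.0571, 0.106]
eef_rot: [3.14, -0.001, 1.199]
force: [-0.3, 0.5, -1.2]
grip_width: 0.0615
grip_force: 15.0
```

Emit:
{"method": "play_rows", "body": {"motion": [[[0,0,0.02,0,0,0,0.1],[0,0,0.04,0,0,0,0.1],[0,0,0.06,0,0,0,0.1],[0,0,0.08,0,0,0,0.1],[0,0,0.1,0,0,0,0.1],[0,0,0.115,0,0,0,0.1],[0,0,0.13,0,0,0,0.1],[0,0,0.138,0,0,0,0.1],[0,0,0.142,0,0,0,0.1],[0,0,0.142,0,0,0,0.1]]]}}

```text
time_s: 8.75
ee_pos: [0.5641, 0.0571, 0.0707]
eef_rot: [3.14, -0.001, 1.199]
force: [-0.6, -0.4, 0.4]
grip_width: 0.0617
grip_force: 15.0
```

Emit:
{"method": "play_rows", "body": {"motion": [[[0,0,0.002,0,0,0,0.1],[0,0,0.004,0,0,0,0.1],[0,0,0.006,0,0,0,0.1],[0,0,0.006,0,0,0,0.1],[0,0,0.006,0,0,0,0.1]]]}}

```text
time_s: 9.25
ee_pos: [0.5641, 0.0571, 0.0692]
eef_rot: [3.14, -0.001, 1.199]
force: [0.5, 0.2, -1.5]
grip_width: 0.0609
grip_force: 15.0
```

Emit:
{"method": "play_rows", "body": {"motion": [[[0,0,0.003,0,0,0,0.1],[0,0,0.006,0,0,0,0.1],[0,0,0.006,0,0,0,0.1],[0,0,0.006,0,0,0,0.1]]]}}

```text
time_s: 9.65
ee_pos: [0.5642, 0.0571, 0.0686]
eef_rot: [3.139, -0.001, 1.199]
force: [-4.3, 0.1, 9.8]
grip_width: 0.0613
grip_force: 15.0
```

Contact registers at 10 N and exactly the expected height, so the roll is down. I release, rise, and turn to look.

Emit:
{"method": "play_rows", "body": {"motion": [[[0,0,0.004,0,0,0,0.6],[0,0,0.003,0,0,0,0.6],[0,0,0.003,0,0,0,0.6],[0,0,0.003,0,0,0,0.6],[0,0,-0.1,0,0,0,0.6],[0,0,-0.25,0,0,0,0.6],[0,0,-0.4,0,0,0,0.6],[0,0,-0.45,0,0,0,0.6],[0,0,-0.45,0,0,0,0.6]]]}}

```text
time_s: 10.55
ee_pos: [0.5645, 0.0571, 0.1817]
eef_rot: [3.137, -0.002, 1.199]
force: [-0.2, 1.1, -0.5]
grip_width: 0.0754
grip_force: 0.0
```

```bash
python3 sp.py w5; python3 - <<'E'
from h import *
c=dict(np.load("w5.npz"));P=cloud(c);q=P[c["z_map"]>0];z=q[:,2]
for cut in(.040,.024):
  s=q[(np.hypot(q[:,0]-.5636,q[:,1]-.0567)<cut)&(abs(z-.071)<.006)];print(len(s),s.mean(0),cv2.minEnclosingCircle(s[:,:2].astype(np.float32)*1000),np.percentile(z[(np.hypot(q[:,0]-.5636,q[:,1]-.0567)<cut)],[20,50,80]))
go([.5637,.0568,.16],2.876)
E
```

```text
10.55 [0.5645 0.0571 0.1817] [ 3.1368e+00 -2.1000e-03  1.1987e+00] [0.036 0.373 1.526 0.    1.237 0.408]
0.085 264 [0.5638 0.0573 0.0892] ((563.7427368164062, 56.764625549316406), (9.353343963623047, 19.83148765563965), 74.61229705810547) ((563.7098388671875, 56.642494201660156), 10.019007682800293)
0.022 1487 [0.5724 0.0742 0.0269] ((567.3671875, 64.68571472167969), (65.82316589355469, 83.51732635498047), 65.75851440429688) ((563.5361938476562, 56.64773941040039), 42.0115852355957)
3407 [0.56354427 0.05913093 0.07172013] ((562.5592651367188, 57.557281494140625), 31.662981033325195) [0.07234071 0.27260075 0.27834697]
1879 [0.56406697 0.05736042 0.07185647] ((563.6346435546875, 56.7347412109375), 23.986188888549805) [0.07145562 0.07252106 0.27842911]
row [-0.0013 -0.0001  0.0795] [ 4.00e-04  2.00e-04 -2.67e-01]
```

View pics/w5.png

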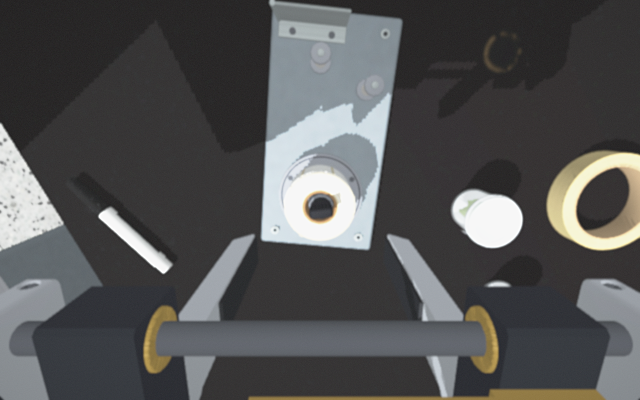

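The roll sits flat on the turntable at (320,200), its top at 0.0717 against 0.071 expected, with the key showing in the bore at (320,207). I turn to pinch the key across its wing.

Emit:
{"method": "play_rows", "body": {"motion": [[[-0.001,0,0,0.0004,0.0002,-0.267,0.2],[-0.001,0,0,0.0004,0.0002,-0.267,0.2],[-0.001,0,0,0.0004,0.0002,-0.267,0],[-0.001,0,0,0.0004,0.0002,-0.267,0],[-0.001,0,0,0.0004,0.0002,-0.267,0],[-0.001,0,0,0.0004,0.0002,-0.267,0],[-0.001,0,0.02,0.0004,0.0002,-0.267,0],[-0.001,0,0.04,0.0004,0.0002,-0.267,0],[-0.001,0,0.06,0.0004,0.0002,-0.267,0],[-0.001,0,0.08,0.0004,0.0002,-0.267,0]]]}}

```text
time_s: 11.6
ee_pos: [0.563, 0.0568, 0.1576]
eef_rot: [-3.14, -0.003, 2.705]
force: [-0.1, 0.6, 0.7]
grip_width: 0.0469
grip_force: 0.0
```

```bash
python3 -c "
from h import *
go([.5637,.0567,.115],2.875);go([.5637,.0567,.0935],2.875)"
```

```text
row [-0.0034  0.0011  0.1704] [-0.0002 -0.0005 -0.0271]
row [-0.0037  0.0012  0.2564] [-0.0002 -0.0005 -0.0271]
```

Emit:
{"method": "play_rows", "body": {"motion": [[[-0.003,0.001,0,-0.0002,-0.0005,-0.027,0],[-0.003,0.001,0,-0.0002,-0.0005,-0.027,0],[-0.003,0.001,0.09,-0.0002,-0.0005,-0.027,0],[-0.003,0.001,0.16,-0.0002,-0.0005,-0.027,0],[-0.003,0.001,0.17,-0.0002,-0.0005,-0.027,0],[-0.003,0.001,0.17,-0.0002,-0.0005,-0.027,0]]]}}

```text
time_s: 12.2
ee_pos: [0.5642, 0.0568, 0.117]
eef_rot: [3.141, 0.001, 2.866]
force: [0.0, 0.1, 1.0]
grip_width: 0.047
grip_force: 0.0
```

```bash
python3 -c "
from h import *
from station import get_obs
o=get_obs();print(o['ee_pos'],o['eef_rot'],o['qpos'])
go([.5637,.0567,.0935],2.875)"
```

```text
[0.56424138 0.05677497 0.11701832] [3.14083049e+00 1.43169795e-03 2.86616955e+00] [ 3.55715541e-02  4.45300739e-01  1.58566328e+00  3.21121993e-04
  1.10903241e+00 -1.25994505e+00]
row [ 0.0021 -0.0009  0.0941] [ 0.0001  0.0002 -0.0014]
```

Emit:
{"method": "play_rows", "body": {"motion": [[[0.002,-0.001,0.03,0,0.0002,-0.0014,0],[0.002,-0.001,0.06,0,0.0002,-0.0014,0],[0.002,-0.001,0.08,0,0.0002,-0.0014,0],[0.002,-0.001,0.093,0,0.0002,-0.0014,0],[0.002,-0.001,0.093,0,0.0002,-0.0014,-1],[0.002,-0.001,0.093,0,0.0002,-0.0014,-1],[0.002,-0.001,0.093,0,0.0002,-0.0014,-1],[0.002,-0.001,0.093,0,0.0002,-0.0014,-1],[0.002,-0.001,0.093,0,0.0002,-0.0014,-1],[0.002,-0.001,0.093,0,0.0002,-0.0014,-1]]], "grip_force": 40}}

```text
time_s: 13.2
ee_pos: [0.5642, 0.0569, 0.0946]
eef_rot: [3.14, 0.002, 2.877]
force: [0.9, 2.8, 0.0]
grip_width: 0.0083
grip_force: 40.0
```

Emit:
{"method": "play_rows", "body": {"motion": [[[0,0,0,0,0,0,-1],[0,0,0,0,0,0,-1],[0,0,0,0,0,0,-1],[0,0,0,0,0,0,-1]]]}}

```text
time_s: 13.6
ee_pos: [0.5642, 0.0568, 0.0945]
eef_rot: [3.14, 0.002, 2.877]
force: [0.7, 2.9, 2.1]
grip_width: 0.0088
grip_force: 40.0
```

Emit:
{"method": "play_rows", "body": {"motion": [[[0,0,0,0,0,0.02,-1],[0,0,0,0,0,0.04,-1],[0,0,0,0,0,0.06,-1],[0,0,0,0,0,0.08,-1],[0,0,0,0,0,0.1,-1],[0,0,0,0,0,0.12,-1],[0,0,0,0,0,0.14,-1],[0,0,0,0,0,0.16,-1],[0,0,0,0,0,0.18,-1],[0,0,0,0,0,0.2,-1]]]}}

```text
time_s: 14.6
ee_pos: [0.5649, 0.0573, 0.0946]
eef_rot: [3.137, -0.002, 1.615]
force: [7.2, 7.4, -2.7]
grip_width: 0.0087
grip_force: 40.0
```

```bash
python3 -c "
from h import *
from station import get_obs
o=get_obs();print(o['ee_pos'],o['eef_rot'],o['force'],o['moment'],o['grip_width'])"
```

```text
[0.56486363 0.05733031 0.09460399] [ 3.13727266e+00 -1.60340131e-03  1.61539100e+00] [ 7.23495839  7.44012039 -2.69341486] [ 1.29281467 -1.25892642  0.12919693] 0.008704385066564731
```

Emit:
{"method": "play_rows", "body": {"motion": [[[0.002,0.002,0,0,0,0.022,-1],[0.002,0.002,0,0,0,0.044,-1],[0.002,0.002,0,0,0,0.066,-1],[0.002,0.002,0,0,0,0.088,-1],[0.002,0.002,0,0,0,0.11,-1],[0.002,0.002,0,0,0,0.132,-1],[0.002,0.002,0,0,0,0.154,-1],[0.002,0.002,0,0,0,0.176,-1],[0.002,0.002,0,0,0,0.195,-1],[0.002,0.002,0,0,0,0.21,-1]]]}}

```text
time_s: 15.6
ee_pos: [0.5656, 0.0569, 0.0946]
eef_rot: [3.14, -0.005, 0.296]
force: [9.4, 0.1, -2.7]
grip_width: 0.0084
grip_force: 40.0
```

```bash
python3 -c "
from h import *
from station import get_obs
o=get_obs();print(o['ee_pos'],o['eef_rot'],o['force'],o['moment'],o['grip_width'],o['qpos'][5])"
```

```text
[0.56564952 0.05693153 0.09464225] [ 3.14040549 -0.00484792  0.29627333] [ 9.44831992  0.05021314 -2.69244091] [-0.06570296 -1.53216257  0.27557045] 0.008392763868457035 1.310311295316723
```

Moment z rose from 0.13 to 0.28 N·m, above the brake's 0.25, so the key is at its stop. I turn slightly more, hold, release, and rise.

Emit:
{"method": "play_rows", "body": {"motion": [[[0,0.002,0,0,0,0.01,-1],[0,0.002,0,0,0,0.02,-1],[0,0.002,0,0,0,0.02,-1],[0,0.002,0,0,0,0.02,-1],[0,0.002,0,0,0,0.02,-1]]]}}

```text
time_s: 16.1
ee_pos: [0.5657, 0.0568, 0.0946]
eef_rot: [-3.142, -0.005, 0.175]
force: [8.2, 3.4, -2.6]
grip_width: 0.0082
grip_force: 40.0
```

Emit:
{"method": "play_rows", "body": {"motion": [[[0,0,0,0,0,0,-0.4],[0,0,0,0,0,0,-0.4],[0,0,0,0,0,0,-0.4],[0,0,-0.1,0,0,0,-0.4],[0,0,-0.2,0,0,0,-0.2],[0,0,-0.35,0,0,0,-0.2],[0,0,-0.35,0,0,0,-0.2],[0,0,-0.35,0,0,0,-0.2]]]}}

```text
time_s: 16.9
ee_pos: [0.5645, 0.0566, 0.1822]
eef_rot: [-3.141, -0.003, 0.175]
force: [-0.6, 0.1, -0.6]
grip_width: 0.0376
grip_force: 0.0
```

```bash
python3 sp.py w6; python3 - <<'E'
from h import *
c=dict(np.load("w6.npz"));P=cloud(c);q=P[c["z_map"]>0];z=q[:,2]
s=q[(np.hypot(q[:,0]-.5636,q[:,1]-.0567)<.036)&(abs(z-.071)<.004)];print(len(s),s.mean(0),cv2.minEnclosingCircle(s[:,:2].astype(np.float32)*1000),np.linalg.lstsq(np.c_[s[:,:2],np.ones(len(s))],s[:,2],rcond=None)[0])
E
```

```text
16.9 [0.5645 0.0566 0.1822] [-3.1414e+00 -2.9000e-03  1.7520e-01] [3.500e-02 3.730e-01 1.524e+00 1.000e-03 1.241e+00 1.431e+00]
0.085 260 [0.5645 0.0567 0.0892] ((563.9931030273438, 56.710166931152344), (19.260908126831055, 9.126304626464844), 10.176624298095703) ((563.9262084960938, 57.1173095703125), 9.938797950744629)
0.022 1509 [0.5832 0.06   0.0269] ((572.5122680664062, 58.32024383544922), (65.27411651611328, 83.62920379638672), 10.262511253356934) ((563.5650634765625, 56.66402053833008), 41.96861267089844)
3353 [0.56518771 0.0569587  0.07187245] ((563.5764770507812, 56.67224884033203), 31.178382873535156) [-0.00907675 -0.00037819  0.07702405]
```

View pics/w6.png

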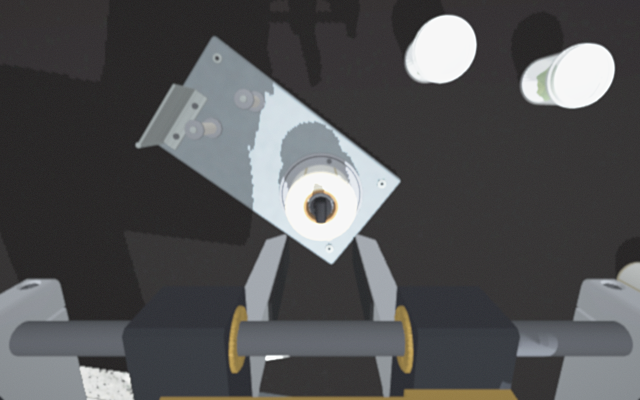

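The last view shows the roll flat on the turntable at (320,200), now centred on the spindle axis, with the wing turned 2.70 rad clockwise to its stop. The gripper is clear and both jars are in place.

```bash
python3 -c "
from station import workorder
print(workorder.hand_in())"
```

```text
the job is handed in; nothing more can be done
None
```

The full roll is seated flat on the turntable and locked, with the key turned 2.70 rad clockwise in one grasp to its stop; the job is handed in at about 17 s, but the hand-in gave no verdict.

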